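# Stack the cutter cases and slide the tray home

### The job

First set the loose orange cutter case squarely on top of the orange case that is already in the plywood tray: set it down, do not drop it, same way along as the one below. Then slide the loaded tray into the slots of the green holder until it is fully home against the back stop, with both cases still squarely stacked in it. Leave the blue case and everything else where it is.

Things in the scene. Friction and masses are not known exactly. Their poses are not given: they have to be found in the camera images.
- holder: green slotted tray holder fixed on the table, open on top. Origin (on table) = the tray's origin when fully home; x axis from mouth (x=-80 mm) to back stop face (x=+80), same as the tray's x. Cheeks 60 high, inner faces y=+-66; grooves at their foot, 14 high, out to y=+-80, take the tray's side edges. Metal lead-ins 14 high flare from y=+-80 at the mouth to +-95 at x=-111
- tray: plywood tray that slides on the table; origin: centre of the underside of its main plate, x along the slide (nose +x), z up. Plate 160 x 152 x 8 mm (x, y, z). Wooden frame to 24 mm height round a central well 118 x 68 mm, floor 8 mm above the table. A tongue 70 wide runs back to x=-148 and bears the black grip bar. About 350 g empty
- tray_grip (a point): centre of the black grip bar on the tray: bar 14 mm thick along the tray's x, 60 mm along its y, from 8 to 50 mm above the table; this point is at its middle, x = -130 mm, 29 mm above the tray's underside
- case_lower: lower orange case, standing in the tray's well, lengthwise along the tray: closed plastic case 110 x 60 x 38 mm (x, y, z), black seam and a black latch at its +x end, grey label panel on its lid, 250 g; origin at the centre of its underside, x along its length, z up
- case_loose: loose orange case to be stacked, on the table: closed plastic case 110 x 60 x 38 mm (x, y, z), black seam and a black latch at its +x end, grey label panel on its lid, 250 g; origin at the centre of its underside, x along its length, z up
- case_blue: blue case of the same shape, for another job, on the table near the loose orange one; stays: closed plastic case 110 x 60 x 38 mm (x, y, z), black seam and a black latch at its +x end, grey label panel on its lid, 250 g; origin at the centre of its underside, x along its length, z up
- former: loose half-round beech former, about 155 x 95 x 70 mm, at the back of the table, stays; origin in its underside
- wrench: loose steel wrench at the back of the table, stays; origin near its middle
- brush: loose hand brush at the left of the robot, stays; origin near its middle
- tin: loose tin, 66 mm across, 100 mm high, at the back of the table, stays; origin under its centre
- offcut: loose beech offcut 140 x 45 x 25 mm at the back right of the table, stays; origin under its centre
Mind the look-alikes: they are no part of the job. Leave any purple or red look-alike of the case_lower alone. What is shaped like the case_loose but pink is not meant.

How it is judged:
By the outcome, as a careful person would: the job done as asked, in the order asked, and still so for the second after the job is handed in, with the robot touching nothing.
It also fails if it takes over 58 s, if anything falls off the work surface, if the arm or the gripper's body presses on something with over 40 N, if the wrist force passes 120 N, or if a joint passes its speed limit or range.

### The arm

A 6-joint arm with a two-finger parallel gripper is mounted at the origin on the work surface. World frame = base frame: x ahead of the robot, y to its left, z up, the work surface at z = 0. Lengths are in m, angles in degrees, forces in N, time in s.
With the tool pointing down it reaches from about 0.4 to 0.825 m from the base axis. Payload 7 kg.
Tool frame: the origin (TCP) lies on the centre line of the jaws, within the pads' length; the fingertips stand 8 mm ahead of it and the grasp point (between the pads) lies 11 mm behind it (nose_length is the distance from the TCP to the fingertips, in m); z points along the fingers, y is the direction in which the jaws open and shut (so a half turn about z gives the same grasp; the last joint's range is limited). The gripper opens to 85 mm and grips with 20 to 120 N. Pads are 22 mm wide; open, the fingers measure 114 mm over their backs; the gripper's body (76 mm by 85 mm) begins 54 mm behind the grasp point. The pads swing forward as they close: fully open they stand 13 mm farther back than shut.
Start: joints at [-52.821, 20.546, 0.682, 0, -70.136, -16.507], TCP at [0.238, -0.632, 0.239] pointing down, gripper open.
Joint ranges: [-176.03, 176.03], [-82.01, 121.73], [-58.28, 71.71], [-173.87, 95.51], [-174.79, -0.11], [-173.66, 173.66]. Speed limits (degrees/s): [136.94, 136.94, 172.46, 180, 180, 180].

### API

Orientations are given as a 3x3 rotation matrix whose columns are the frame's x, y, z axes.
In Python, from plant import get_obs, snapshot, camera_model, hand_in, nose_length gives the robot as it stands. The module is installed in compiled form; this text tells all that it offers.
- The arm moves only by the tool move_arm, never from a script. Its arguments are lists of equal length, an entry for each row: "travel": the shift along the world's x, y, z as a fraction of full scale, a list of three; "twist": the turn about the world's z as a fraction of full scale. In form: {"travel": [[dx, dy, dz], ...], "twist": [twist, ...]}. A call has 1 to 10 rows; each row shifts and turns the commanded pose from where the row before left it; what a row does not reach is not made up. Full scale, the value 1, is 0.04 m for a shift and 8 degrees for a turn. A row lasts 1/8 s, in which the tool goes at most 62.5 mm and 10.7 degrees, less where a joint would pass 70% of its speed; a pose out of reach is approached as far as the arm can. A call with a number of a shift or a turn outside -1 to 1 is refused whole. A call with a gripper value outside its range is refused whole. "jaw" is the gripper command: -1 is shut, 1 is fully open, values between are in proportion, set as the call begins (left out, the last holds). The fingers move at their own pace and stop on an object; the grip force is fixed at half the most. Time passes only in rows, so rows that do not move let the fingers close. It gives the time, the measured TCP pose, the force and the opening at its end, in the units of the state.
- get_obs(): the state, without advancing time (a new reading comes with each control period).
- snapshot(name): name is "side" or "top" or "wrist"; returns the picture (400x640x3 uint8, red, green, blue); there is no depth.
- camera_model(name): a dict with "fx", "fy", "cx", "cy" (pixels), "k1" (the pictures are not rectified: a ray, as slopes to the right and down, at radius r is drawn at 1 + k1 r^2 times it, then the intrinsics apply), "rvec" (rotation vector, rad) and "tvec" (3), from world to camera coordinates, as OpenCV has them. Camera axes: x right, y down, z forward; pixel columns grow to the right and rows downward; lengths in m; the calibration is good to about 2 mm. A picture is of the moment at which its call begins: read the wrist's pose just before it. camera_model takes no time and is no camera call; for the wrist camera it gives the pose at the moment of the call.
- hand_in(): hands the job in, once; it reports no verdict.
The state is a dict: "time_s": time; "q": joint angles; "joint_vel": joint speeds; "tau": joint torques, N m; "eef_pos": TCP position; "tcp_rot": TCP orientation; "contact_force": force on the tool from outside, world axes, zero at the start; "moment": the same for the moment, N m; "finger_gap": opening from 0.0 (shut) to 1.0 (fully open).
Only numpy, scipy, OpenCV 4.12 (cv2) and the standard library are available. Lean on these libraries where they do the work, as an engineer would, in place of code of your own. Each camera call takes 0.05 s, during which the arm holds its last target. There are 200 camera calls.

## Working session

There is one attempt and no reset: what is moved stays moved. The work goes in short steps, Python scripts to look and compute and a tool call to move; the robot and the scene stay as the last step left them, time stands still between calls to the robot, and variables do not carry over. Pictures are saved under pics/ and viewed, about 8 in all and at most 12, crops included, and the job is handed in when it is done.

Besides the shell and the picture viewer there is one more tool, called after ">>>" in YAML: its name, and indented under it one key for each argument. move_arm: Moves the arm, as the interface text tells. Shift numbers are shares of 0.04 m and turn numbers shares of 8 degrees, none past 1 either way. Its arguments: {"type":"object","properties":{"travel":{"type":"array"},"twist":{"type":"array"},"jaw":{"type":"number"}},"required":["travel","twist"]}

```bash
mkdir -p pics
cat > h.py <<'E'
import numpy as np, cv2
from plant import *
def snap(n,f):
    im=snapshot(n); cv2.imwrite('pics/'+f,im[:,:,::-1]); return im
def ray(cm,uv):
    # undistort: r_d = r(1+k1 r^2)
    d=np.array([cm['k1'],0,0,0.]);K=np.array([[cm['fx'],0,cm['cx']],[0,cm['fy'],cm['cy']],[0,0,1.]])
    p=cv2.undistortPoints(np.array(uv,float).reshape(-1,1,2),K,d).reshape(-1,2)
    R=cv2.Rodrigues(np.array(cm['rvec'],float))[0];t=np.array(cm['tvec'],float).ravel()
    return -R.T@t, np.c_[p,np.ones(len(p))]@R
def onplane(cm,uv,z):
    o,d=ray(cm,uv); return o+d*((z-o[2])/d[:,2])[:,None]
def proj(cm,P):
    d=np.array([cm['k1'],0,0,0.]);K=np.array([[cm['fx'],0,cm['cx']],[0,cm['fy'],cm['cy']],[0,0,1.]])
    return cv2.projectPoints(np.array(P,float).reshape(-1,1,3),np.array(cm['rvec'],float),np.array(cm['tvec'],float),K,d)[0].reshape(-1,2)
E
python3 - <<'E'
from h import *
print(nose_length() if callable(nose_length) else nose_length)
for n in('top','side'):
    cm=camera_model(n);snap(n,n+'0.png');print(n,cm); o,_=ray(cm,[[320,200]]);print(o)
a=cv2.imread('pics/top0.png');b=cv2.imread('pics/side0.png')
o=get_obs();print(o['eef_pos'],o['tcp_rot'],o['finger_gap'],o['time_s'])
E
```

```text
0.008
top {'fx': 457.54821182255193, 'fy': 457.54821182255193, 'cx': 321.23009573088945, 'cy': 199.13766721009512, 'k1': -0.013823208418667556, 'rvec': array([ 2.18267679, -2.14415054,  0.0886165 ]), 'tvec': array([0.03782416, 0.51657996, 1.33709799])}
[0.38273735 0.02390401 1.38168639]
side {'fx': 486.73537146948394, 'fy': 486.73537146948394, 'cx': 317.05364551721107, 'cy': 194.80821601884668, 'k1': 0.05094900624723033, 'rvec': array([ 0.33834452, -2.66931677,  1.41459976]), 'tvec': array([0.52813837, 0.08559867, 1.57633595])}
[0.22157476 1.34852769 0.95051038]
[ 0.23812834 -0.63117232  0.23845526] [[-9.35650882e-01 -3.52926332e-01 -6.55686167e-04]
 [-3.52926912e-01  9.35649953e-01  1.32709450e-03]
 [ 1.45126136e-04  1.47310644e-03 -9.99998904e-01]] 1.0005246071944818 0.1
```

View pics/top0.png

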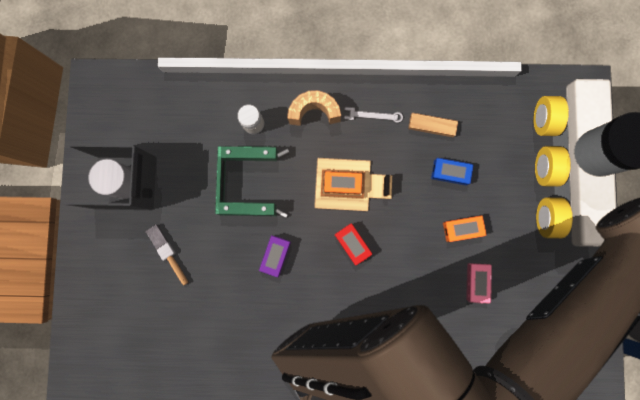

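View pics/side0.png

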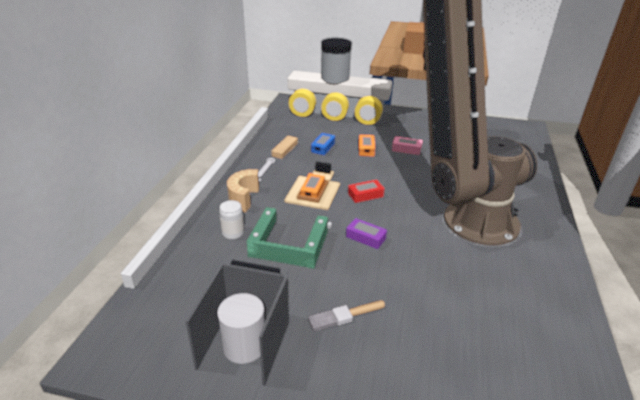

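```bash
cat > m.py <<'E'
from h import *
im=cv2.imread('pics/top0.png');hsv=cv2.cvtColor(im,cv2.COLOR_BGR2HSV);cm=camera_model('top')
def blobs(lo,hi,amin=150):
    m=cv2.inRange(hsv,lo,hi); m=cv2.morphologyEx(m,cv2.MORPH_CLOSE,np.ones((7,7)))
    for c in cv2.findContours(m,cv2.RETR_EXTERNAL,cv2.CHAIN_APPROX_NONE)[0]:
        if cv2.contourArea(c)>amin: yield cv2.minAreaRect(c),c
def show(name,lo,hi,z,amin=150):
    for r,c in blobs(lo,hi,amin):
        P=onplane(cm,cv2.boxPoints(r),z);Q=P[:,:2]
        e=Q[1]-Q[0];f=Q[2]-Q[1]
        l=e if np.hypot(*e)>np.hypot(*f) else f
        print(name,np.round(r[0],1),'ctr',Q.mean(0).round(4),'size',np.hypot(*e).round(4),np.hypot(*f).round(4),'long ang',np.degrees(np.arctan2(l[1],l[0])).round(1))
show('orange',(5,190,150),(14,255,255),.038)
show('green',(60,80,40),(90,255,255),.06,50)
show('ply',(12,40,120),(25,170,255),.024)
o=im[120:300,200:520];cv2.imwrite('pics/c0.png',cv2.resize(o,None,fx=2.5,fy=2.5,interpolation=cv2.INTER_CUBIC))
E
python3 m.py
```

```text
green [245.1 180.2] ctr [0.5651 0.2703] size 0.2025 0.1746 long ang 1.3
ply [631.5 377.5] ctr [ 0.0176 -0.852 ] size 0.0433 0.12 long ang 177.6
ply [624. 188.] ctr [ 0.5648 -0.8538] size 0.0419 0.0781 long ang 177.3
ply [ 31. 243.] ctr [0.3729 0.9162] size 0.4805 0.1934 long ang 5.0
ply [353.3 184.6] ctr [ 0.5617 -0.0478] size 0.1548 0.2306 long ang -92.4
ply [542. 166.] ctr [ 0.6271 -0.6115] size 0.1152 0.042 long ang -1.6
ply [433. 124.] ctr [ 0.7502 -0.2866] size 0.0505 0.1439 long ang -99.9
ply [540. 115.] ctr [ 0.7833 -0.6101] size 0.0425 0.1179 long ang 178.2
ply [313.2 105.7] ctr [0.8018 0.0768] size 0.1626 0.0989 long ang -87.4
ply [319.5  43. ] ctr [1.0057 0.0727] size 2.0116 0.277 long ang -89.4
```

View pics/c0.png

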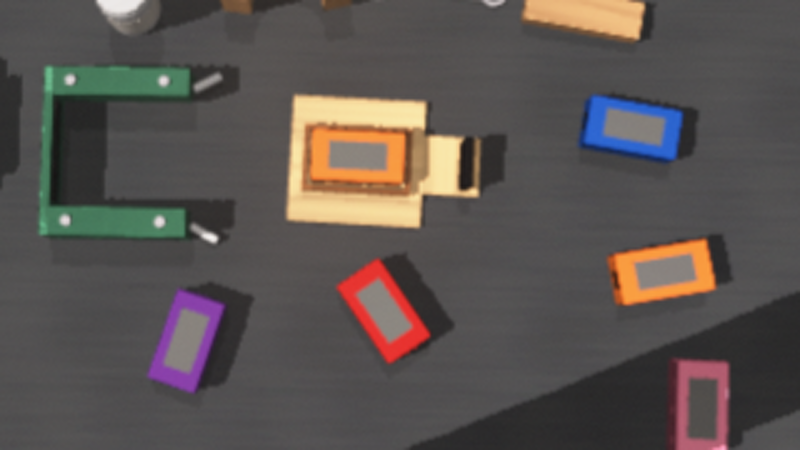

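```bash
cat > m2.py <<'E'
exec(open('m.py').read().split("show('orange'")[0])
show('orange',(3,170,90),(14,255,255),.038)
# label panels: grey inside the case boxes
for n,(u,v) in dict(loose=(465,228),lower=(343,183)).items():
    print(n,hsv[v,u],hsv[v-9,u])
    sub=np.zeros(hsv.shape[:2],np.uint8);sub[v-14:v+15,u-26:u+27]=1
    m=((hsv[:,:,1]<60)&(hsv[:,:,2]>80)).astype(np.uint8)*sub
    cs=cv2.findContours(m,cv2.RETR_EXTERNAL,cv2.CHAIN_APPROX_NONE)[0];c=max(cs,key=cv2.contourArea)
    z=.038 if n=='loose' else .046
    r=cv2.minAreaRect(c);Q=onplane(cm,cv2.boxPoints(r),z)[:,:2]
    P=onplane(cm,np.argwhere(m)[:,::-1],z)[:,:2]
    C=P.mean(0);w,V=np.linalg.eigh(np.cov((P-C).T));l=V[:,1]
    print(n,r,'C',C.round(4),'ang',np.degrees(np.arctan2(l[1],l[0])).round(1))
# holder cheeks' top (z=.06): green above, bright
m=cv2.inRange(hsv,(60,80,40),(90,255,255));u,v=245,180
ys,xs=np.nonzero(m);
for nm,lo,hi in(('up',135,168),('dn',192,225)):
    k=(ys>lo)&(ys<hi)&(xs>225)
    print(nm,xs[k].min(),xs[k].max(),ys[k].min(),ys[k].max())
    for x in range(230,276,6):
        q=ys[k&(xs==x)]
        if len(q): print(x,q.min(),q.max(),onplane(cm,[[x,q.min()-.5],[x,q.max()+.5]],.06)[:,:2].round(4).tolist())
E
python3 m2.py
python3 - <<'E'
import cv2
a=cv2.imread('pics/side0.png')[120:270,220:400];b=cv2.imread('pics/top0.png')[140:260,320:500]
h=cv2.resize(a,(720,600),interpolation=cv2.INTER_CUBIC);cv2.imwrite('pics/c1.png',h)
E
```

```text
orange [464.3 228.4] ctr [ 0.436 -0.373] size 0.1193 0.0607 long ang -79.6
orange [342.8 182.1] ctr [ 0.5666 -0.0161] size 0.0642 0.112 long ang -91.7
loose [ 10  17 136] [ 13 195 244]
loose ((465.8648986816406, 228.18919372558594), (9.86393928527832, 22.029464721679688), 80.53767395019531) C [ 0.4365 -0.3715] ang 74.4
lower [ 15  26 138] [ 14 188 247]
lower ((342.5, 181.5), (9.0, 21.0), 90.0) C [ 0.5667 -0.0144] ang 88.5
up 226 275 146 159
230 147 159 [[0.6637, 0.3182], [0.6249, 0.3167]]
236 147 159 [[0.664, 0.3005], [0.6252, 0.299]]
242 147 158 [[0.6643, 0.2827], [0.6284, 0.2814]]
248 146 158 [[0.6675, 0.2651], [0.6287, 0.2637]]
254 147 158 [[0.6648, 0.2473], [0.629, 0.2461]]
260 147 158 [[0.665, 0.2295], [0.6292, 0.2284]]
266 147 158 [[0.6653, 0.2118], [0.6295, 0.2107]]
272 147 158 [[0.6656, 0.1942], [0.6298, 0.1931]]
dn 226 274 202 214
230 203 214 [[0.4981, 0.3118], [0.4631, 0.3105]]
236 202 214 [[0.5013, 0.2944], [0.4634, 0.293]]
242 203 214 [[0.4987, 0.2768], [0.4637, 0.2755]]
248 203 214 [[0.499, 0.2593], [0.464, 0.2581]]
254 203 214 [[0.4993, 0.2418], [0.4644, 0.2406]]
260 203 214 [[0.4996, 0.2243], [0.4647, 0.2232]]
266 203 214 [[0.4999, 0.2068], [0.465, 0.2057]]
272 203 214 [[0.5002, 0.1893], [0.4653, 0.1883]]
```

View pics/c1.png

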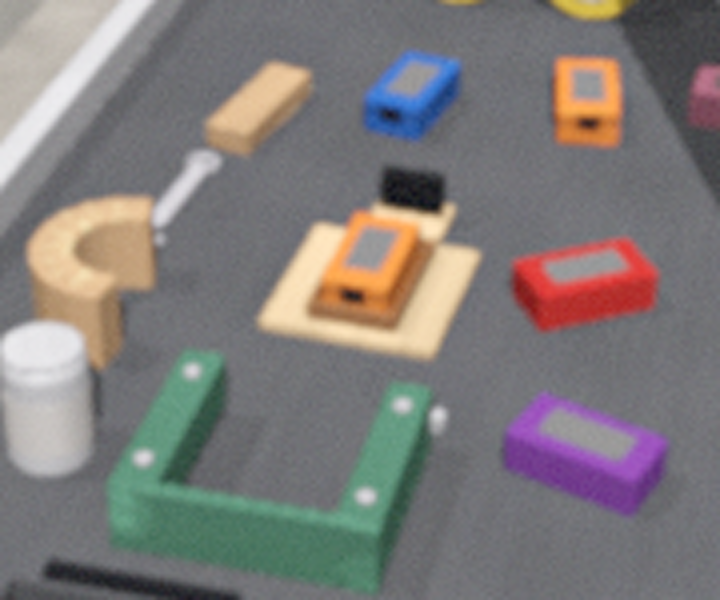

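The loose case to stack is the orange one at top-view (465,228), latch facing +y. It is orange, on the table and near the blue one. The blue (453,171), red (353,244), purple (275,256) and pink (480,284) cases don't fit, and the orange at (343,182) is the lower one in the tray. In the side crop the loose case is at (588,100) and the lower one at (370,260), both with the latch towards +y.

>>> move_arm:
  travel:
    - [0.5,0.65,0]
    - [0.5,0.65,0]
    - [0.5,0.65,0]
    - [0.5,0.65,0]
    - [0.5,0.65,0]
    - [0.5,0.65,0]
    - [0.5,0.65,0]
    - [0.5,0.65,0]
    - [0.5,0.65,0]
    - [0.5,0.65,0]
  twist: [1,1,1,1,1,1,1,1,1,0.9]
  jaw: 1

```text
time_s: 1.35
eef_pos: [0.4386, -0.3705, 0.239]
tcp_rot: [[0.176, -0.984, -0.001], [-0.984, -0.176, 0.0], [-0.0, 0.0, -1.0]]
contact_force: [-1.4, 0.6, 0.1]
finger_gap: 1.001
```

>>> move_arm:
  travel:
    - [0,0,0]
    - [0,0,0]
  twist: [0,0]

```text
time_s: 1.6
eef_pos: [0.4381, -0.3714, 0.2391]
tcp_rot: [[0.171, -0.985, -0.001], [-0.985, -0.171, 0.0], [-0.0, 0.001, -1.0]]
contact_force: [-0.2, -0.2, 0.7]
finger_gap: 1.0
```

Run:
```python
from h import *
cm=camera_model('wrist');o=get_obs();im=snap('wrist','w1.png');
print(o['eef_pos'].round(4) if hasattr(o['eef_pos'],'round') else o['eef_pos'],np.degrees(np.arctan2(o['tcp_rot'][1][1],o['tcp_rot'][0][1])),o['q'],o['time_s'],np.round(o['contact_force'],2))
import pickle;pickle.dump(cm,open('w1.pkl','wb'))
```

```text
[ 0.4381 -0.3714  0.2391] -170.16236143601424 [-2.07875804e+01  1.11543933e+01 -1.23206311e+01 -2.51814944e-03
 -6.65597372e+01  3.06262164e+01] 1.6 [-0.25 -0.2   0.68]
```

View pics/w1.png

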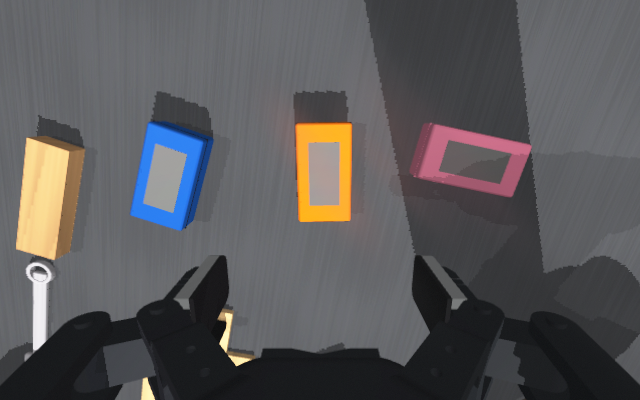

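```bash
cat > w.py <<'E'
from h import *
import pickle
def case(im,cm,z,roi,lo=(3,150,120),hi=(22,255,255)):
    hsv=cv2.cvtColor(im,cv2.COLOR_BGR2HSV);m=cv2.inRange(hsv,lo,hi)
    k=np.zeros_like(m);u0,v0,u1,v1=roi;k[v0:v1,u0:u1]=255;m&=k
    cs,h=cv2.findContours(m,cv2.RETR_CCOMP,cv2.CHAIN_APPROX_NONE)
    outer=max([i for i in range(len(cs)) if h[0][i][3]<0],key=lambda i:cv2.contourArea(cs[i]))
    kids=[i for i in range(len(cs)) if h[0][i][3]==outer]
    inner=max(kids,key=lambda i:cv2.contourArea(cs[i])) if kids else outer
    for n,i in(('outer',outer),('label',inner)):
        P=onplane(cm,cs[i].reshape(-1,2),z)[:,:2].astype(np.float32)*1000
        r=cv2.minAreaRect(P);print(n,cv2.boundingRect(cs[i]),'ctr mm',np.round(r[0],1),'size',np.round(r[1],1),'ang',round(r[2],1))
E
python3 - <<'E'
from w import *
case(cv2.imread('pics/w1.png'),pickle.load(open('w1.pkl','rb')),.038,(270,100,370,240))
E
```

```text
outer (295, 122, 57, 100) ctr mm [ 435.5 -380.9] size [ 59.9 109.6] ang 10.4
label (307, 141, 34, 66) ctr mm [ 435.5 -380.1] size [36.1 72.6] ang 10.8
```

>>> move_arm:
  travel:
    - [-0.065,-0.24,-0.8]
    - [0,0,-1]
    - [0,0,-1]
    - [0,0,-1]
    - [0,0,-0.8]
    - [0,0,-0.5]
    - [0,0,-0.3]
    - [0,0,-0.2]
    - [0,0,0]
    - [0,0,0]
  twist: [0.08,0,0,0,0,0,0,0,0,0]

```text
time_s: 2.9
eef_pos: [0.4361, -0.3814, 0.0161]
tcp_rot: [[0.182, -0.983, 0.001], [-0.983, -0.182, -0.001], [0.001, -0.001, -1.0]]
contact_force: [-0.2, -0.7, 0.2]
finger_gap: 0.998
```

>>> move_arm:
  travel:
    - [0,0,0]
    - [0,0,0]
    - [0,0,0]
    - [0,0,0]
    - [0,0,0]
    - [0,0,0]
  twist: [0,0,0,0,0,0]
  jaw: -1

```text
time_s: 3.65
eef_pos: [0.436, -0.3813, 0.0162]
tcp_rot: [[0.183, -0.983, 0.001], [-0.983, -0.183, -0.001], [0.001, -0.001, -1.0]]
contact_force: [-1.3, 1.2, 5.1]
finger_gap: 0.694
```

>>> move_arm:
  travel:
    - [0,0,0.15]
    - [0,0,0.5]
    - [0,0,1]
    - [0,0,1]
    - [0,0,1]
    - [0,0,1]
    - [0,0,0.6]
    - [0,0,0]
  twist: [0,0,0,0,0,0,0,0]

```text
time_s: 4.65
eef_pos: [0.4364, -0.3814, 0.2275]
tcp_rot: [[0.183, -0.983, 0.004], [-0.983, -0.183, -0.002], [0.002, -0.003, -1.0]]
contact_force: [-0.1, 0.9, -3.2]
finger_gap: 0.693
```

>>> move_arm:
  travel:
    - [0.2,0.5,0]
    - [0.4,1,0]
    - [0.4,1,0]
    - [0.4,1,0]
    - [0.4,1,0]
    - [0.4,1,0]
    - [0.4,1,0]
    - [0.4,1,0]
    - [0.2,1,0]
    - [0.08,0.65,0]
  twist: [-0.1,-0.2,-0.2,-0.2,-0.2,-0.2,-0.2,-0.2,0,0]

```text
time_s: 5.9
eef_pos: [0.5663, -0.0134, 0.2235]
tcp_rot: [[-0.025, -1.0, -0.003], [-1.0, 0.025, -0.0], [0.0, 0.003, -1.0]]
contact_force: [-0.8, -0.4, -1.9]
finger_gap: 0.691
```

>>> move_arm:
  travel:
    - [0,0,0]
    - [0,0,0]
    - [0,0,0]
    - [0,0,0]
  twist: [0,0,0,0]

```text
time_s: 6.4
eef_pos: [0.5667, -0.0158, 0.2252]
tcp_rot: [[-0.027, -1.0, -0.0], [-1.0, 0.027, 0.0], [-0.0, 0.0, -1.0]]
contact_force: [0.6, 0.2, -2.4]
finger_gap: 0.691
```

Run:
```python
from h import *
cm=camera_model('wrist');o=get_obs();im=snap('wrist','w2.png');
print(np.round(o['eef_pos'],4),np.degrees(np.arctan2(o['tcp_rot'][1][1],o['tcp_rot'][0][1])),o['q'],o['time_s'],np.round(o['contact_force'],2),o['finger_gap'])
import pickle;pickle.dump(cm,open('w2.pkl','wb'))
```

```text
[ 0.5667 -0.0158  0.2252] 178.44977137216375 [ 1.81722428e+01  1.09964517e+01 -1.44013810e+01 -4.67646065e-03
 -6.46088971e+01 -1.97204661e+01] 6.4 [ 0.61  0.2  -2.45] 0.6912947257929893
```

View pics/w2.png

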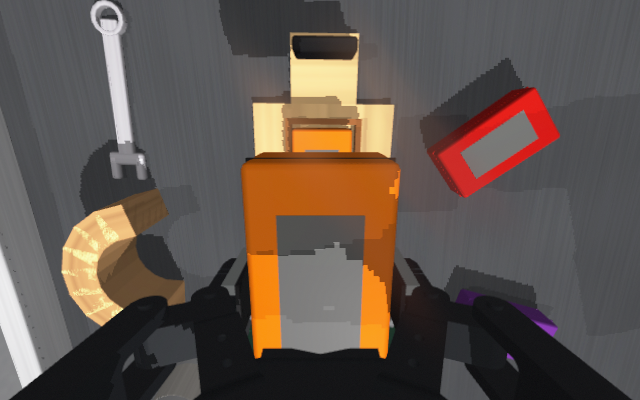

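>>> move_arm:
  travel:
    - [0,0.5,0]
    - [0,1,0]
    - [0,0.75,0]
    - [0,0,0]
    - [0,0,0]
    - [0,0,0]
  twist: [0,0,0,0,0,0]

```text
time_s: 7.2
eef_pos: [0.5668, 0.0745, 0.2254]
tcp_rot: [[-0.026, -1.0, 0.0], [-1.0, 0.026, 0.0], [-0.0, -0.0, -1.0]]
contact_force: [0.6, -0.0, -1.8]
finger_gap: 0.687
```

Run:
```python
from w import *
cm=camera_model('wrist');o=get_obs();im=snap('wrist','w3.png');
print(np.round(o['eef_pos'],4),np.degrees(np.arctan2(o['tcp_rot'][1][1],o['tcp_rot'][0][1])),o['time_s'])
pickle.dump(cm,open('w3.pkl','wb'))
im=cv2.imread('pics/w3.png')
case(im,cm,.046,(275,0,370,145))
```

```text
[0.5668 0.0745 0.2254] 178.4817910293834 7.2
outer (281, 21, 81, 124) ctr mm [564.3 -22.6] size [108.9  74. ] ang 88.1
label (300, 49, 39, 81) ctr mm [565.4 -18.6] size [71.3 36.3] ang 88.4
```

View pics/w3.png

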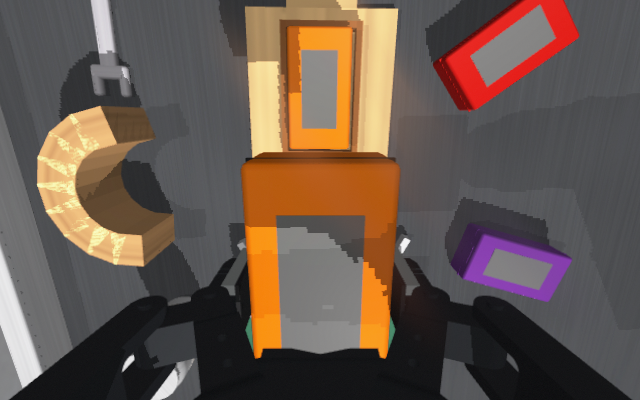

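>>> move_arm:
  travel:
    - [-0.035,-0.6,0]
    - [0,-1,0]
    - [0,-0.76,-0.4]
    - [0,0,-1]
    - [0,0,-1]
    - [0,0,-0.8]
    - [0,0,-0.4]
    - [0,0,-0.2]
    - [0,0,0]
    - [0,0,0]
  twist: [0,0,0,0,0,0,0,0,0,0]

```text
time_s: 8.5
eef_pos: [0.5663, -0.0193, 0.0744]
tcp_rot: [[-0.026, -1.0, 0.002], [-1.0, 0.026, 0.0], [-0.0, -0.002, -1.0]]
contact_force: [-0.9, 0.0, -0.9]
finger_gap: 0.695
```

Run:
```python
from w import *
o=get_obs();im=snap('side','s2.png')
print(np.round(o['eef_pos'],4),np.degrees(np.arctan2(o['tcp_rot'][1][1],o['tcp_rot'][0][1])),o['time_s'],np.round(o['contact_force'],1))
cv2.imwrite('pics/s2c.png',cv2.resize(im[150:230,270:370,::-1],None,fx=6,fy=6,interpolation=cv2.INTER_CUBIC))
```

```text
[ 0.5663 -0.0193  0.0744] 178.52664692360437 8.5 [-0.9  0.  -0.9]
```

View pics/s2c.png

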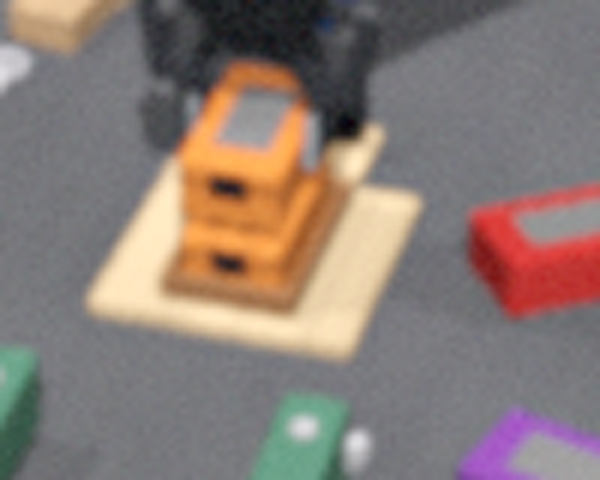

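>>> move_arm:
  travel:
    - [-0.02,-0.01,-0.1]
    - [0,0,-0.1]
    - [0,0,-0.05]
    - [0,0,0]
    - [0,0,0]
  twist: [0,0,0,0,0]

```text
time_s: 9.18
eef_pos: [0.5648, -0.0199, 0.0633]
tcp_rot: [[-0.026, -1.0, 0.0], [-1.0, 0.026, -0.0], [0.0, -0.0, -1.0]]
contact_force: [0.1, 0.3, -1.7]
finger_gap: 0.691
```

>>> move_arm:
  travel:
    - [0,0,-0.025]
    - [0,0,-0.025]
    - [0,0,0]
  twist: [0,0,0]

```text
time_s: 9.55
eef_pos: [0.5648, -0.0199, 0.0622]
tcp_rot: [[-0.026, -1.0, 0.001], [-1.0, 0.026, -0.0], [0.0, -0.001, -1.0]]
contact_force: [-3.3, -0.1, 6.5]
finger_gap: 0.691
```

>>> move_arm:
  travel:
    - [0,0,0]
    - [0,0,0]
    - [0,0,0]
    - [0,0,0]
    - [0,0,0]
  twist: [0,0,0,0,0]
  jaw: 0.85

```text
time_s: 10.18
eef_pos: [0.5647, -0.0199, 0.0613]
tcp_rot: [[-0.026, -1.0, -0.0], [-1.0, 0.026, -0.0], [0.0, 0.0, -1.0]]
contact_force: [0.6, 0.8, 0.3]
finger_gap: 0.923
```

>>> move_arm:
  travel:
    - [0,0,0.2]
    - [0,0,0.6]
    - [0,0,1]
    - [0,0,1]
    - [0,0,1]
    - [0,0,0.5]
    - [0,0,0]
    - [0,0,0]
  twist: [0,0,0,0,0,0,0,0]

```text
time_s: 11.18
eef_pos: [0.5641, -0.02, 0.2328]
tcp_rot: [[-0.026, -1.0, -0.001], [-1.0, 0.026, 0.0], [-0.0, 0.001, -1.0]]
contact_force: [-0.1, -0.2, -0.7]
finger_gap: 0.923
```

Run:
```python
from w import *
cm=camera_model('wrist');o=get_obs();im=snap('wrist','w4.png')
pickle.dump(cm,open('w4.pkl','wb'))
print(np.round(o['eef_pos'],4),np.degrees(np.arctan2(o['tcp_rot'][1][1],o['tcp_rot'][0][1])),o['time_s'],np.round(o['contact_force'],1),o['finger_gap'])
case(cv2.imread('pics/w4.png'),cm,.084,(200,60,440,300))
```

```text
[ 0.5641 -0.02    0.2328] 178.50089114400225 11.175 [-0.1 -0.2 -0.7] 0.9227502804923574
outer (285, 123, 73, 125) ctr mm [564.  -24.5] size [119.8  64.7] ang 87.4
label (300, 156, 40, 75) ctr mm [564.7 -18.9] size [71.8 36.2] ang 88.5
```

View pics/w4.png

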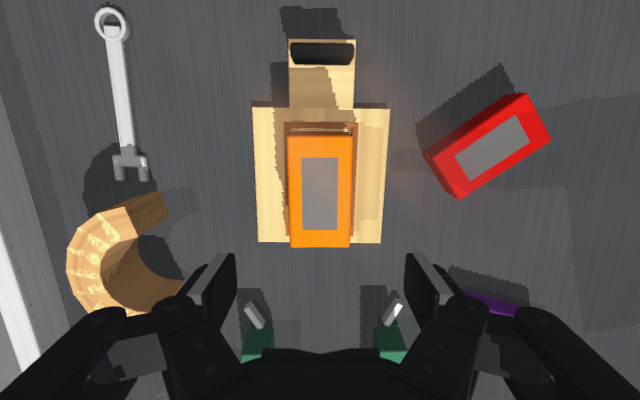

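>>> move_arm:
  travel:
    - [0,0.6,0.5]
    - [0,1,0]
    - [0,1,0]
    - [0,1,0]
    - [0,1,0]
    - [0,1,0]
    - [0,0.8,0]
    - [0,0.4,0]
    - [0,0,0]
    - [0,0,0]
  twist: [0,0,0,0,0,0,0,0,0,0]

```text
time_s: 12.48
eef_pos: [0.5645, 0.2513, 0.2529]
tcp_rot: [[-0.026, -1.0, -0.001], [-1.0, 0.026, -0.001], [0.001, 0.001, -1.0]]
contact_force: [-0.6, -1.2, -0.1]
finger_gap: 0.925
```

Run:
```python
from w import *
cm=camera_model('wrist');o=get_obs();im=snap('wrist','w5.png')
pickle.dump(cm,open('w5.pkl','wb'))
print(np.round(o['eef_pos'],4),np.degrees(np.arctan2(o['tcp_rot'][1][1],o['tcp_rot'][0][1])),o['time_s'])
# bar + tray from w4
im=cv2.imread('pics/w4.png');cm=pickle.load(open('w4.pkl','rb'));print('cam',ray(cm,[[320,200]])[0].round(3))
g=cv2.cvtColor(im,cv2.COLOR_BGR2GRAY)
print(g[30:75,322].tolist())
hsv=cv2.cvtColor(im,cv2.COLOR_BGR2HSV)
m=((hsv[:,:,0]>12)&(hsv[:,:,0]<28)&(hsv[:,:,1]>50)&(hsv[:,:,2]>90))
for v in(120,140,160,180,200,220,235):
    xs=np.nonzero(m[v,225:420])[0]+225;print(v,xs.min(),xs.max(),onplane(cm,[[xs.min()-.5,v],[xs.max()+.5,v]],.024)[:,:2].round(4).tolist())
for u in(262,268,274,280,360,368,376):
    ys=np.nonzero(m[90:260,u])[0]+90;print(u,ys.min(),ys.max(),onplane(cm,[[u,ys.min()-.5],[u,ys.max()+.5]],.024)[:,:2].round(4).tolist())
d=(g<50).astype(np.uint8);d[:30]=0;d[75:]=0;d[:,:283]=0;d[:,362:]=0
print('bar',cv2.boundingRect(d))
for v in(45,50,60): 
    xs=np.nonzero(d[v])[0];print(v,xs.min(),xs.max(),onplane(cm,[[xs.min(),v],[xs.max(),v]],.05)[:,:2].round(4).tolist())
print(onplane(cm,[[322,41],[322,64]],.05).round(4).tolist(),onplane(cm,[[322,64]],.008).round(4))
```

```text
[0.5645 0.2513 0.2529] 178.48941328158443 12.475
cam [ 0.562 -0.091  0.368]
[56, 56, 57, 58, 56, 56, 57, 57, 56, 125, 146, 145, 109, 56, 36, 44, 46, 46, 44, 42, 41, 42, 42, 41, 39, 39, 39, 35, 32, 26, 26, 25, 26, 24, 51, 162, 198, 136, 136, 138, 141, 147, 149, 151, 151]
120 252 389 [[0.6353, -0.0873], [0.4882, -0.0834]]
140 253 388 [[0.6361, -0.0664], [0.4885, -0.0625]]
160 254 386 [[0.6369, -0.0447], [0.4899, -0.0408]]
180 255 385 [[0.6378, -0.0223], [0.4903, -0.0183]]
200 256 383 [[0.6386, 0.0011], [0.4919, 0.005]]
220 257 382 [[0.6395, 0.0252], [0.4923, 0.0292]]
235 258 381 [[0.6398, 0.044], [0.493, 0.048]]
262 106 241 [[0.623, -0.1017], [0.6352, 0.0524]]
268 106 241 [[0.6167, -0.1016], [0.628, 0.0526]]
274 107 241 [[0.6104, -0.1004], [0.6209, 0.0528]]
280 107 242 [[0.6041, -0.1002], [0.6138, 0.0543]]
360 108 242 [[0.5198, -0.097], [0.5183, 0.0569]]
368 108 243 [[0.5113, -0.0967], [0.5088, 0.0584]]
376 108 243 [[0.5029, -0.0965], [0.4992, 0.0587]]
bar (291, 43, 61, 22)
45 291 341 [[0.5873, -0.1532], [0.5411, -0.152]]
50 291 339 [[0.5876, -0.1491], [0.543, -0.1479]]
60 293 350 [[0.5861, -0.1406], [0.5328, -0.1391]]
[[0.5586, -0.1558, 0.05], [0.5591, -0.1364, 0.05]] [[ 0.5586 -0.1425  0.008 ]]
```

View pics/w5.png

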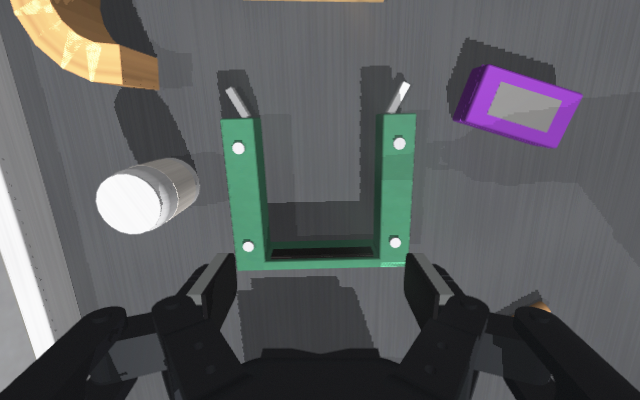

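Run:
```python
from w import *
im=cv2.imread('pics/w5.png');cm=pickle.load(open('w5.pkl','rb'));print('cam',ray(cm,[[320,200]])[0].round(3))
hsv=cv2.cvtColor(im,cv2.COLOR_BGR2HSV);w=((hsv[:,:,1]<60)&(hsv[:,:,2]>150)).astype(np.uint8)
S=[]
for u,v in((238,148),(248,246),(399,144),(395,242)):
    q=np.argwhere(w[v-12:v+13,u-12:u+13])[:,::-1]+[u-12,v-12];c=q.mean(0);P=onplane(cm,[c],.062)[0];S.append(P[:2]);print(c.round(1),P.round(4))
S=np.array(S)
for a,b in((0,1),(2,3)):
    d=S[b]-S[a];print('ang',np.degrees(np.arctan2(d[1],d[0])),np.hypot(*d))
d=S[0]-S[2];print('across',np.degrees(np.arctan2(d[1],d[0])),np.hypot(*d),S.mean(0))
g=cv2.inRange(hsv,(55,60,30),(95,255,255))
for v in(125,150,175,200,225):
    xs=np.nonzero(g[v])[0];xs=xs[(xs>210)&(xs<425)];print(v,xs.min(),xs.max(),onplane(cm,[[xs.min()-.5,v],[xs.max()+.5,v]],.06)[:,:2].round(4).tolist())
for u in(240,300,390,400):
    ys=np.nonzero(g[100:280,u])[0]+100;print(u,ys.min(),ys.max(),onplane(cm,[[u,ys.min()-.5],[u,ys.max()+.5]],.06)[:,:2].round(4).tolist())
```

```text
cam [0.563 0.181 0.388]
[238.  147.8] [0.6484 0.2109 0.062 ]
[247.7 246.4] [0.6485 0.3216 0.062 ]
[399.  143.4] [0.4818 0.2109 0.062 ]
[395.1 242.5] [0.4814 0.3213 0.062 ]
ang 89.96560091492204 0.11063482295524833
ang 90.21771231181589 0.11039505830887544
across 0.015070563958343714 0.16664430777569592 [0.56501309 0.26615273]
125 221 415 [[0.6644, 0.1877], [0.4653, 0.1931]]
150 223 414 [[0.6653, 0.2129], [0.4648, 0.2184]]
175 226 412 [[0.6651, 0.2394], [0.4654, 0.2448]]
200 229 411 [[0.6649, 0.2671], [0.465, 0.2725]]
225 232 410 [[0.6647, 0.2961], [0.4645, 0.3015]]
240 118 270 [[0.6438, 0.1808], [0.6607, 0.3525]]
300 241 268 [[0.589, 0.3168], [0.5905, 0.3519]]
390 114 266 [[0.4917, 0.181], [0.4857, 0.3522]]
400 113 266 [[0.4817, 0.1804], [0.474, 0.3525]]
```

>>> move_arm:
  travel:
    - [0,-0.4,0]
    - [0,-0.8,0]
    - [0,-0.9,0]
    - [0,-0.9,0]
    - [0,-0.9,0]
    - [0,-0.9,0]
    - [0,-0.9,0]
    - [0,-0.9,0]
    - [0,-0.9,0]
    - [0,-0.9,0]
  twist: [-0.6,-1,-1,-1,-1,-1,-1,-1,-1,-1]
  jaw: 0

```text
time_s: 13.78
eef_pos: [0.5641, -0.086, 0.2537]
tcp_rot: [[-0.98, -0.197, 0.001], [-0.197, 0.98, 0.0], [-0.001, -0.0, -1.0]]
contact_force: [0.3, 0.4, -0.0]
finger_gap: 0.5
```

>>> move_arm:
  travel:
    - [-0.1,-0.9,0]
    - [0,-0.5,0]
    - [0,-0.2,0]
    - [0,0,0]
    - [0,0,0]
    - [0,0,0]
  twist: [-1,-0.68,0,0,0,0]

```text
time_s: 14.52
eef_pos: [0.5607, -0.1472, 0.2533]
tcp_rot: [[-1.0, 0.029, 0.0], [0.029, 1.0, 0.0], [-0.0, 0.0, -1.0]]
contact_force: [0.6, 0.0, 0.6]
finger_gap: 0.495
```

Run:
```python
from w import *
cm=camera_model('wrist');o=get_obs();im=snap('wrist','w6.png')
print(np.round(o['eef_pos'],4),np.degrees(np.arctan2(o['tcp_rot'][1][1],o['tcp_rot'][0][1])),o['time_s'],o['finger_gap'],o['q'])
print('bar expected px',proj(cm,[[.5601,-.1493,.05]]))
```

```text
[ 0.5607 -0.1472  0.2533] 88.36120670024555 14.525 0.4946024383533622 [ 4.60469094e+00  1.11138156e+01 -1.04603670e+01 -3.95504971e-03
 -6.84217929e+01 -9.62420299e+01]
bar expected px [[318.60019116 180.25382947]]
```

View pics/w6.png

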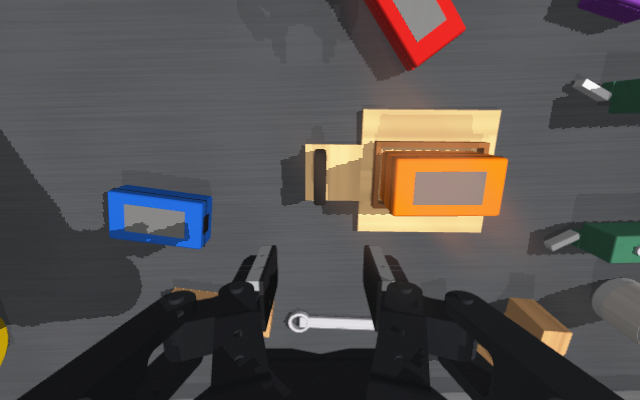

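>>> move_arm:
  travel:
    - [0,-0.05,-0.7]
    - [0,0,-1]
    - [0,0,-1]
    - [0,0,-1]
    - [0,0,-0.9]
    - [0,0,-0.6]
    - [0,0,-0.35]
    - [0,0,-0.2]
    - [0,0,0]
    - [0,0,0]
  twist: [0,0,0,0,0,0,0,0,0,0]

```text
time_s: 15.82
eef_pos: [0.5613, -0.1499, 0.0242]
tcp_rot: [[-1.0, 0.03, 0.002], [0.03, 1.0, -0.0], [-0.002, 0.0, -1.0]]
contact_force: [0.8, 0.7, 1.3]
finger_gap: 0.498
```

>>> move_arm:
  travel:
    - [0,0,0]
    - [0,0,0]
    - [0,0,0]
    - [0,0,0]
    - [0,0,0]
    - [0,0,0]
  twist: [0,0,0,0,0,0]
  jaw: -1

```text
time_s: 16.58
eef_pos: [0.5614, -0.1496, 0.0242]
tcp_rot: [[-1.0, 0.03, 0.002], [0.03, 1.0, 0.0], [-0.002, 0.0, -1.0]]
contact_force: [-0.5, 4.6, 6.0]
finger_gap: 0.157
```

>>> move_arm:
  travel:
    - [0,0.05,0]
    - [0.01,0.1,0]
    - [0.02,0.2,0]
    - [0.02,0.25,0]
    - [0.02,0.25,0]
    - [0.02,0.25,0]
    - [0.02,0.25,0]
    - [0,0.25,0]
    - [0,0.25,0]
    - [0,0.25,0]
  twist: [0,0.03,0.04,0.04,0.04,0.04,0.02,0,0,0]

```text
time_s: 17.82
eef_pos: [0.5653, -0.0673, 0.0242]
tcp_rot: [[-1.0, 0.001, 0.0], [0.001, 1.0, -0.002], [-0.0, -0.002, -1.0]]
contact_force: [0.2, -9.3, 6.2]
finger_gap: 0.151
```

>>> move_arm:
  travel:
    - [0,0.25,0]
    - [0,0.15,0]
    - [0,0.05,0]
    - [0,0,0]
    - [0,0,0]
  twist: [0,0,0,0,0]

```text
time_s: 18.45
eef_pos: [0.5653, -0.0491, 0.0242]
tcp_rot: [[-1.0, 0.0, 0.001], [0.0, 1.0, -0.001], [-0.001, -0.001, -1.0]]
contact_force: [-0.7, -6.0, 7.8]
finger_gap: 0.156
```

Run:
```python
from w import *
cm=camera_model('wrist');o=get_obs();im=snap('wrist','w7.png');t=snap('top','t7.png')
print(np.round(o['eef_pos'],4),np.degrees(np.arctan2(o['tcp_rot'][1][1],o['tcp_rot'][0][1])),o['time_s'],o['finger_gap'],np.round(o['contact_force'],1))
pickle.dump(cm,open('w7.pkl','wb'))
a=cv2.imread('pics/w7.png'); b=cv2.resize(cv2.imread('pics/t7.png')[130:240,200:420],(640,320),interpolation=cv2.INTER_CUBIC)
cv2.imwrite('pics/v7.png',cv2.resize(np.vstack([a[:280],b]),None,fx=1,fy=1))
```

```text
[ 0.5653 -0.0491  0.0242] 89.97299544216263 18.45 0.1560642103778653 [-0.7 -6.   7.8]
```

View pics/v7.png

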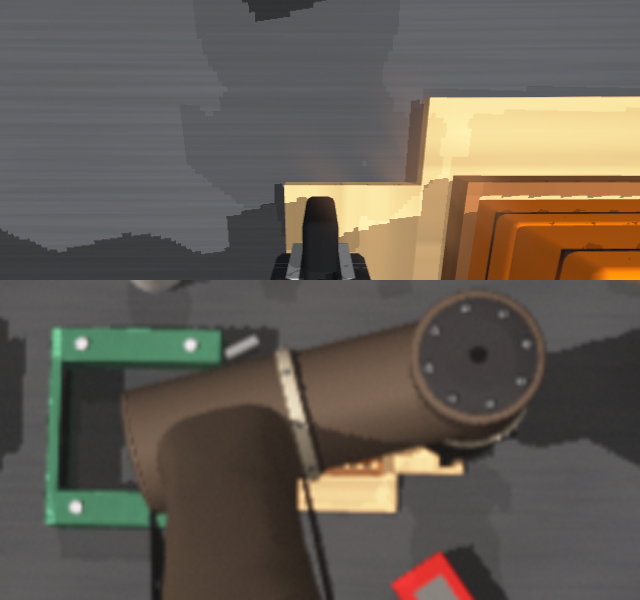

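The side crop and the width check agree: the plate edges are 8 mm high, and the frame rises only round the well. In the wrist view the tray's near edge runs along v≈97, so I'll measure it to check heading and side offset before the tray enters the slots.

Run:
```python
from w import *
im=cv2.imread('pics/w7.png');cm=pickle.load(open('w7.pkl','rb'));hsv=cv2.cvtColor(im,cv2.COLOR_BGR2HSV)
print('cam',ray(cm,[[320,200]])[0].round(3))
m=((hsv[:,:,0]>10)&(hsv[:,:,0]<28)&(hsv[:,:,1]>50)&(hsv[:,:,2]>90))
L=[]
for u in range(440,636,15):
    v=np.nonzero(m[60:170,u])[0].min()+60;L.append(onplane(cm,[[u,v-.5]],.008)[0][:2])
L=np.array(L);p=np.polyfit(L[:,1],L[:,0],1);print('near edge x at y=.08',np.polyval(p,.08),'x at mean',L.mean(0),'heading',90-np.degrees(np.arctan(p[0])))
# tongue edge v~184
T=np.array([onplane(cm,[[u,np.nonzero(m[150:230,u])[0].min()+149.5]],.008)[0][:2] for u in range(295,405,10)])
p=np.polyfit(T[:,1],T[:,0],1);print('tongue near edge',T.mean(0),'heading',90-np.degrees(np.arctan(p[0])))
for v in (110,130,150):
    u=np.nonzero(m[v,380:])[0].min()+380;print('rear edge',onplane(cm,[[u-.5,v]],.008)[0].round(4))
```

```text
cam [ 0.495 -0.049  0.159]
near edge x at y=.08 0.48728635947073806 x at mean [0.48724037 0.04965559] heading 89.91316281317994
tongue near edge [ 0.52669296 -0.03715391] heading 90.4749116202836
rear edge [ 0.493  -0.0019  0.008 ]
rear edge [ 0.502  -0.0067  0.008 ]
rear edge [ 0.5114 -0.0074  0.008 ]
```

>>> move_arm:
  travel:
    - [0.02,0.1,0]
    - [0.02,0.2,0]
    - [0,0.25,0]
    - [0,0.25,0]
    - [0,0.25,0]
    - [0,0.25,0]
    - [0,0.25,0]
    - [0,0.2,0]
    - [0,0.1,0]
    - [0,0,0]
  twist: [0,0,0,0,0,0,0,0,0,0]

```text
time_s: 19.8
eef_pos: [0.5667, 0.0249, 0.0242]
tcp_rot: [[-1.0, 0.0, 0.0], [0.0, 1.0, -0.001], [-0.0, -0.001, -1.0]]
contact_force: [-0.7, -7.0, 8.8]
finger_gap: 0.153
```

>>> move_arm:
  travel:
    - [0,0.1,0]
    - [0,0.2,0]
    - [0,0.2,0]
    - [0,0.2,0]
    - [0,0.2,0]
    - [0,0.2,0]
    - [0,0.2,0]
    - [0,0.15,0]
    - [0,0.1,0]
    - [0,0,0]
  twist: [0,0,0,0,0,0,0,0,0,0]

```text
time_s: 21.05
eef_pos: [0.5665, 0.0865, 0.0241]
tcp_rot: [[-1.0, 0.001, -0.0], [0.001, 1.0, -0.002], [0.0, -0.002, -1.0]]
contact_force: [-1.7, -7.8, 8.8]
finger_gap: 0.155
```

>>> move_arm:
  travel:
    - [0,0.1,0]
    - [0,0.15,0]
    - [0,0.15,0]
    - [0,0.15,0]
    - [0,0.15,0]
    - [0,0.1,0]
    - [0,0.05,0]
    - [0,0,0]
  twist: [0,0,0,0,0,0,0,0]

```text
time_s: 22.05
eef_pos: [0.5665, 0.12, 0.0242]
tcp_rot: [[-1.0, 0.001, -0.001], [0.001, 1.0, -0.002], [0.001, -0.002, -1.0]]
contact_force: [-0.8, -10.5, 9.5]
finger_gap: 0.157
```

>>> move_arm:
  travel:
    - [0,0.05,0]
    - [0,0.05,0]
    - [0,0.05,0]
    - [0,0,0]
  twist: [0,0,0,0]

```text
time_s: 22.55
eef_pos: [0.5664, 0.1258, 0.0242]
tcp_rot: [[-1.0, 0.001, -0.001], [0.001, 1.0, -0.002], [0.001, -0.002, -1.0]]
contact_force: [-1.5, -11.3, 10.8]
finger_gap: 0.153
```

>>> move_arm:
  travel:
    - [0,0.04,0]
    - [0,0.04,0]
    - [0,0,0]
  twist: [0,0,0]

```text
time_s: 22.92
eef_pos: [0.5664, 0.129, 0.0242]
tcp_rot: [[-1.0, 0.001, -0.001], [0.001, 1.0, -0.003], [0.001, -0.003, -1.0]]
contact_force: [-0.8, -10.9, 9.1]
finger_gap: 0.153
```

>>> move_arm:
  travel:
    - [0,0.04,0]
    - [0,0.04,0]
    - [0,0,0]
  twist: [0,0,0]

```text
time_s: 23.3
eef_pos: [0.5663, 0.1311, 0.0241]
tcp_rot: [[-1.0, 0.001, -0.001], [0.001, 1.0, -0.004], [0.001, -0.004, -1.0]]
contact_force: [1.8, -17.7, 9.8]
finger_gap: 0.157
```

Force is rising at the expected distance, so I'll keep nudging until it is clearly against the stop.

>>> move_arm:
  travel:
    - [0,0.04,0]
    - [0,0,0]
  twist: [0,0]

```text
time_s: 23.55
eef_pos: [0.5663, 0.1312, 0.0241]
tcp_rot: [[-1.0, 0.001, -0.002], [0.002, 1.0, -0.005], [0.002, -0.005, -1.0]]
contact_force: [5.1, -25.2, 11.3]
finger_gap: 0.153
```

>>> move_arm:
  travel:
    - [0,0.04,0]
    - [0,0,0]
  twist: [0,0]

```text
time_s: 23.8
eef_pos: [0.5662, 0.1313, 0.0241]
tcp_rot: [[-1.0, 0.002, -0.003], [0.002, 1.0, -0.007], [0.003, -0.007, -1.0]]
contact_force: [7.4, -31.9, 11.0]
finger_gap: 0.158
```

>>> move_arm:
  travel:
    - [0,-0.03,0]
    - [0,-0.02,0]
    - [0,0,0]
  twist: [0,0,0]

```text
time_s: 24.18
eef_pos: [0.5663, 0.1312, 0.0242]
tcp_rot: [[-1.0, 0.002, -0.002], [0.002, 1.0, -0.005], [0.002, -0.005, -1.0]]
contact_force: [4.1, -23.5, 11.4]
finger_gap: 0.155
```

>>> move_arm:
  travel:
    - [0,0,0]
    - [0,0,0]
    - [0,0,0]
    - [0,0,0]
    - [0,0,0]
  twist: [0,0,0,0,0]
  jaw: -0.2

```text
time_s: 24.8
eef_pos: [0.5666, 0.1359, 0.0232]
tcp_rot: [[-1.0, 0.0, -0.0], [0.0, 1.0, 0.0], [0.0, 0.0, -1.0]]
contact_force: [0.1, 0.1, -0.7]
finger_gap: 0.399
```

>>> move_arm:
  travel:
    - [0,0,0.2]
    - [0,0,0.6]
    - [0,0,1]
    - [0,0,1]
    - [0,0,1]
    - [0,0,1]
    - [0,0,0.9]
    - [0,0,0]
    - [0,0,0]
    - [0,0,0]
  twist: [0,0,0,0,0,0,0,0,0,0]

```text
time_s: 26.05
eef_pos: [0.5661, 0.1354, 0.2503]
tcp_rot: [[-1.0, 0.001, -0.002], [0.001, 1.0, -0.001], [0.002, -0.001, -1.0]]
contact_force: [-0.4, -0.6, -0.0]
finger_gap: 0.395
```

Run:
```python
from w import *
cm=camera_model('wrist');o=get_obs();snap('wrist','w8.png');snap('side','s8.png')
pickle.dump(cm,open('w8.pkl','wb'))
print(np.round(o['eef_pos'],4),o['time_s'],o['finger_gap'],np.round(o['contact_force'],1),'cam',ray(cm,[[320,200]])[0].round(3))
im=cv2.imread('pics/w8.png')
print('expect upper case ctr px',proj(cm,[[.565,.261,.084]]))
case(im,cm,.084,(300,0,640,260))
hsv=cv2.cvtColor(im,cv2.COLOR_BGR2HSV);g=cv2.inRange(hsv,(55,60,30),(95,255,255))
n,l,s,c=cv2.connectedComponentsWithStats(g);print([x.tolist() for x in s if 300<x[4]<90000])
sm=cv2.imread('pics/s8.png');h=cv2.cvtColor(sm,cv2.COLOR_BGR2HSV);o=cv2.inRange(h,(5,170,90),(14,255,255))
n,l,s,c=cv2.connectedComponentsWithStats(o);print('side orange',[x.tolist() for x in s if 50<x[4]<90000]);print(proj(camera_model('side'),[[.565,.316,.065],[.565,.316,.027]]))
```

```text
[0.5661 0.1354 0.2503] 26.05 0.39495732735380945 [-0.4 -0.6 -0. ] cam [0.496 0.135 0.386]
expect upper case ctr px [[447.32284959 187.41074854]]
outer (377, 143, 129, 74) ctr mm [558.6 252.8] size [ 72.4 122.7] ang 1.0
label (409, 170, 77, 36) ctr mm [565.4 260.1] size [72.6 35.6] ang 89.9
[[360, 82, 184, 186, 11787]]
side orange [[276, 209, 29, 37, 315]]
[[283.66492379 236.75720539]
 [283.9776479  246.9365424 ]]
```

Run:
```python
from w import *
im=cv2.imread('pics/w8.png');cm=pickle.load(open('w8.pkl','rb'));hsv=cv2.cvtColor(im,cv2.COLOR_BGR2HSV)
wood=((hsv[:,:,0]>8)&(hsv[:,:,0]<28)&(hsv[:,:,1]>40)&(hsv[:,:,2]>60))
for x in(.512,.518,.612,.618):
    out=''
    for y in np.arange(.318,.348,.002):
        u,v=np.round(proj(cm,[[x,y,.008]])[0]).astype(int);p=hsv[v,u]
        out+=f'{y:.3f}:{"W" if wood[v,u] else ("G" if 50<p[0]<100 and p[1]>50 else tuple(int(k) for k in p))} '
    print(x,(u,v),out)
# upper vs lower alignment, tongue rear edge expected .261-.148=.113; bar
for x in(.545,.565,.58):
    out=''
    for y in np.arange(.100,.126,.002):
        u,v=np.round(proj(cm,[[x,y,.008]])[0]).astype(int);out+='W' if wood[v,u] else '.'
    print('tongue rear from .100 step2mm',x,out)
```

```text
0.512 (np.int64(500), np.int64(129)) 0.318:W 0.320:W 0.322:W 0.324:W 0.326:W 0.328:W 0.330:W 0.332:W 0.334:W 0.336:W 0.338:W 0.340:W 0.342:G 0.344:G 0.346:G 
0.518 (np.int64(499), np.int64(134)) 0.318:W 0.320:W 0.322:W 0.324:W 0.326:W 0.328:W 0.330:W 0.332:W 0.334:W 0.336:W 0.338:W 0.340:W 0.342:G 0.344:G 0.346:G 
0.612 (np.int64(487), np.int64(210)) 0.318:W 0.320:W 0.322:W 0.324:W 0.326:W 0.328:W 0.330:W 0.332:W 0.334:W 0.336:W 0.338:W 0.340:W 0.342:W 0.344:W 0.346:W 
0.618 (np.int64(486), np.int64(215)) 0.318:W 0.320:W 0.322:W 0.324:W 0.326:W 0.328:W 0.330:W 0.332:W 0.334:W 0.336:W 0.338:W 0.340:W 0.342:W 0.344:W 0.346:W 
tongue rear from .100 step2mm 0.545 ......WWWWWWW
tongue rear from .100 step2mm 0.565 ......WWWWWW.
tongue rear from .100 step2mm 0.58 ......WWWWWW.
```

```bash
python3 -c "
from plant import *
print(hand_in())"
```

```text
the job is handed in; nothing more can be done
None
```

The job is handed in at about 26 s: the loose orange case is stacked on the lower one with its latch facing the same way, and the loaded tray is fully home in the holder.

**Stacking:** The case was set down under light contact (6.5 N). Right after release its label was within about 1 mm and 0.1° of the lower case's.

**Tray home:**
- The tray stopped moving at the expected distance while the push rose to about 32 N.
- The wrist picture shows wood meeting green at y ≈ 0.341 on the visible side, with no gap. The other nose corner was hidden behind the stack.
- The upper case's label then read (565.4, 260.1) mm at 89.9°, against an expected tray centre of (565, 261) at 90°. The lower case was not measured again after the slide.

**Other objects:** I never touched the blue case or anything else, but I took no final picture of them. The gripper was clear at z = 0.25 m with about 0 N on it.

**Disagreements:**
- The top and wrist cameras differed by about 2–4 mm in y. I used the wrist camera throughout for relative positions.
- When I opened the jaws at the end, the tool sprang about 5 mm towards the holder, because some push was still held. Later checks showed no effect on the tray or the stack.

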